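# Lock the cheesecake tin's clasp, then push the tin in from the table edge

### The arm

A 6-joint arm with a two-finger parallel gripper is mounted at the origin on a cart in front of the work surface, level with it; the furniture and walls round the work are solid. World frame = base frame: x ahead of the robot, y to its left, z up, the work surface at z = 0. Lengths are in m, angles in rad, forces in N, time in s.
With the tool pointing down it reaches from about 0.35 to 0.875 m from the base axis. Payload 4.2 kg.
Tool frame: the origin (TCP) lies on the centre line of the jaws, within the pads' length; the fingertips stand 25 mm ahead of it and the grasp point (between the pads) lies 6 mm ahead of it; z points along the fingers, y is the line along which they close (so a half turn about z gives the same grasp; the last joint's range is limited). The gripper opens to 87 mm and grips with 3 to 60 N. Pads are 19 mm wide; open, the fingers measure 117 mm over their backs; the gripper's body (75 mm by 190 mm) begins 51 mm behind the grasp point.
Start: joints at [1.507, 0.385, 0.008, 0, -1.194, -0.259], TCP at [0.198, 0.593, 0.209] pointing down, gripper open.
Joint ranges: [-3.14, 3.14], [-1.21, 2.06], [-1.07, 1.41], [-3.16, 2.05], [-2.99, -0.16], [-3.1, 3.1]. Speed limits (rad/s): [2.79, 2.79, 3.14, 3.14, 3.14, 3.14].

### API

Orientations are given as a unit quaternion [w, x, y, z].
In Python, from workcell import robot, fingers, cams, order gives the robot as it stands. Calls block until the motion is done:
- robot.move_ptp(position, orientation): joint-space move of the TCP to a pose.
- robot.move_linear(position, vel=0.15, frame=None): straight line of the TCP; frame=None keeps the orientation; vel is the mean speed in m/s.
- robot.goto_joints(angles): joint-space move.
- fingers.set_gripper(opening, newtons=None): finger opening in m; newtons is the grip in N (None keeps the last); returns when the fingers have stopped.
- robot.hold(seconds).
- robot.ik(position, orientation): joint angles nearest the present ones, or None.
- robot.state(): the state.
- cams.read_camera(name): name is "scene" or "top"; returns a dict with "img" (384x512x3 uint8, blue, green, red), "mtx" (3x3 intrinsics, pixels), "dist_coeffs" ([k1, k2, p1, p2, k3] as OpenCV has them; the pictures are not rectified), "rvec" (rotation vector, rad) and "tvec" (3), from world to camera coordinates, as OpenCV has them. Camera axes: x right, y down, z forward; pixel columns grow to the right and rows downward; lengths in m; the calibration is good to about 2 mm. A picture is of the moment at which its call begins. There is no depth.
A pose or a line that the arm cannot do raises robot.MotionError and nothing moves.
- order.sign_off(): hands the job in; it is judged then, once.
The state is a dict: "clock": time; "joint_positions": joint angles; "qd": joint speeds; "tau": joint torques, N m; "ee_pos": TCP position; "tcp_rot": TCP orientation; "wrist_force": force on the tool from outside, world axes, zero at the start; "ft_torque": the same for the moment, N m; "grip_width": finger opening in m; "grasp_force": force on a finger pad.
Only numpy, scipy, OpenCV 4.12 (cv2) and the standard library are available. Lean on these libraries where they do the work, as an engineer would, in place of code of your own. Each camera call takes 0.05 s, during which the arm holds its last target. There are 200 camera calls.

### The job

The springform tin with the cheesecake sticks out over the right-hand edge of the table and its ring clasp hangs open. With the fingertips, push the clasp lever round and past its dead point so that it snaps shut flat against the ring, and only then push the tin in over the table until its whole base plate stands at least two centimetres inside the edge. Slide it, do not lift or tip it, and leave the other things where they are.

Things in the scene. Friction and masses are not known exactly. Their poses are not given: they have to be found in the camera images.
- tin: Loose black oblong springform tin full of cheesecake, 1.9 to 2.6 kg, 330x260x68 mm. Origin: centre of underside; x along the tin, clasp on the -x end (towards robot), y to its left, z up. Upright ring wall, z 6 to 68 mm: outer faces at y = +-118, x = -148 and x = 152 mm. Base plate: 4 mm thick, x -158 to 162, y +-128 mm, so it juts 10 mm beyond the ring. Slides on the table at 9 to 19 N.
- tin_clasp (a joint): Clasp lever angle, rad. Upright hinge at tin x -154, y 21.5 mm. 0 = locked, lever flat along the end wall, free end to tin -y; grows as the free end swings outward (-x) and round to +y; stop at 2.44. Over-centre: rests open at 1.9 to 2.3; pushed below, it springs back (2 to 3 N at the tip; damped, push slowly) up to its dead point at 0.4; below 0.2 it snaps to 0 and stays.
- clasp_tip (a point): Free end of the steel clasp lever, mid-height (39 mm above table). The lever is 39 mm from hinge to end, 15 mm high (z 32 to 46 mm), a thin plate whose end flares outward; locked, its outer face is at tin x -158, the flared end at x -165 mm, at tin y -16.
- base_near (a point): Clasp end of the straight right-hand (-y) side of the base plate, the side that overhangs, short of the rounded corner; tin x -125, y -128 mm.
- base_far (a point): Far end of the same straight side of the base plate, short of the rounded corner; tin x 110, y -128 mm.
- table_edge (a point): Fixed point on the right-hand edge of the table top, at its surface. Its x runs along the straight edge away from the robot, its y points inward over the table: a point's y in this frame is how far inside the edge it is. No obstacle beyond the edge at table height.
- serving_spoon: Bystander: loose serving spoon, red handle, 244x48x17 mm, lying left of the tin. Origin at the centre of its underside.
- mug: Bystander: loose white coffee mug, 92x127x95 mm with handle, standing left of the clasp end. Origin at the centre of its underside.
- shaker: Bystander: loose sugar shaker, 44 mm wide, 90 mm high, beyond the far left corner of the tin. Origin at the centre of its underside.
- fork: Bystander: loose cake fork, 144x20x11 mm, far to the left beside the plates. Origin at the centre of its underside.

How it is judged:
On the way, in this order (a step that is already met when the one before it is completed fails the run):
1. the clasp lever has snapped shut, with the tin not yet slid from its place (value of joint tin_clasp below 0.1 rad and distance of tin from where it was at the start of the episode below 0.04 m), for 0.3 s.
2. the tin has been pushed in until its base plate is wholly on the table (y of each of base_near, base_far in the frame of table_edge above 0.02 m), for 0.2 s.
At the end, for the whole second after the job is handed in: The clasp is locked (below 0.1 rad), both ends of the right-hand side of the tin's base plate are at least 20 mm inside the table edge, and the tin stands flat and at rest (all of step 2 and value of joint tin_clasp below 0.1 rad and linear speed of tin below 0.01 m/s and angle between tin's own z axis and vertical below 0.03 rad); the robot touches nothing.
It fails at once if the tin slid more than 40 mm while its clasp was not locked (distance of tin from where it was at the start of the episode above 0.04 m and value of joint tin_clasp above 0.1 rad).
It fails at once if the tin lifted or tipped (height (world z) of tin above 0.012 m or angle between tin's own z axis and vertical above 0.1 rad).
It fails at once if the spoon, the mug, the shaker or the fork moved by more than 20 mm (distance of any of serving_spoon, mug, shaker, fork from where it was at the start of the episode above 0.02 m).
It also fails if it takes over 58 s, if anything falls off the work surface, if the arm or the gripper's body presses on something with over 40 N, if the wrist force passes 120 N, or if a joint passes its speed limit or range.

## Working session

There is one attempt and no reset: what is moved stays moved. The work goes in short steps, each a Python script; the robot and the scene stay as the last script left them, time stands still between calls to the robot, and variables do not carry over. Pictures are saved under pics/ and viewed, at most 10 in all, crops included, and the job is handed in when it is done.

```bash
ls; mkdir -p pics; cat > h.py <<'E'
import numpy as np, cv2
from workcell import robot, fingers, cams, order
def ray(c,px):
    R=cv2.Rodrigues(np.array(c["rvec"],float))[0]; t=np.array(c["tvec"],float).ravel()
    u=cv2.undistortPoints(np.array(px,float).reshape(-1,1,2),np.array(c["mtx"]),np.array(c["dist_coeffs"])).reshape(-1,2)
    d=np.c_[u,np.ones(len(u))]@R
    return -R.T@t,d
def plane(c,px,z):
    o,d=ray(c,px); return o+d*((z-o[2])/d[:,2])[:,None]
def proj(c,P):
    return cv2.projectPoints(np.array(P,float).reshape(-1,3),np.array(c["rvec"],float),np.array(c["tvec"],float),np.array(c["mtx"]),np.array(c["dist_coeffs"]))[0].reshape(-1,2)
def snap(name,save=None,crop=None,s=1):
    c=cams.read_camera(name); im=c["img"]
    if crop: im=im[crop[1]:crop[3],crop[0]:crop[2]]
    if save: cv2.imwrite("pics/"+save,cv2.resize(im,None,fx=s,fy=s,interpolation=cv2.INTER_CUBIC))
    return c
E
python3 - <<'E'
from h import *
import pickle
for n in("scene","top"):
    c=snap(n,n+"0.png"); pickle.dump(c,open(n+".pkl","wb")); print(n,ray(c,[[256,192]]))
print(robot.state())
E
```

```text
pics
scene (array([0.43664058, 0.64022709, 1.30773535]), array([[ 0.10024221, -0.46164984, -0.88144938]]))
top (array([ 0.3363223 , -0.01716897,  1.06390027]), array([[ 0.23482682, -0.00225225, -0.9721899 ]]))
{'clock': 0.1, 'joint_positions': array([ 1.50661798e+00,  3.85477955e-01,  6.75116220e-03, -4.20815198e-04,
       -1.19400515e+00, -2.58583019e-01]), 'qd': array([-0.00045154, -0.00313522,  0.00504088,  0.0009493 , -0.00037925,
       -0.00075664]), 'tau': array([ 4.64223303e-04, -3.91687882e+01,  1.87935305e+01,  4.23180968e+00,
        1.34872008e-02, -7.26837879e-05]), 'ee_pos': array([0.1980621 , 0.59218617, 0.20836772]), 'tcp_rot': array([ 9.82220545e-04,  9.86993420e-01, -1.60757623e-01, -1.00724107e-04]), 'wrist_force': array([ 0.30679724, -0.89869057,  0.21715984]), 'ft_torque': array([-0.00853062,  0.01128461,  0.0126524 ]), 'grasp_force': 0.0, 'grip_width': 0.08699282933220957}
```

View pics/scene0.png

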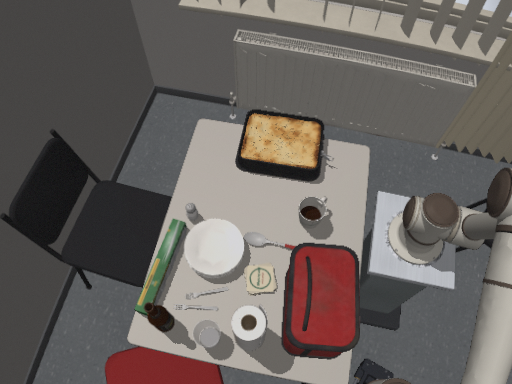

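View pics/top0.png

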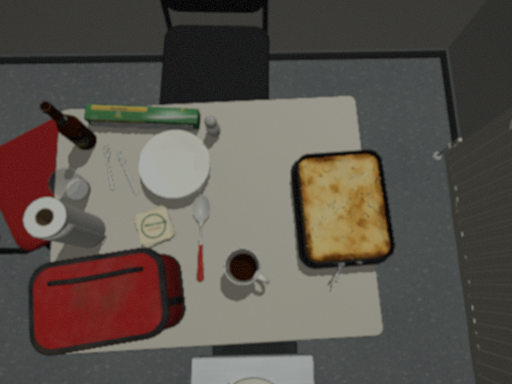

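The scene view shows the tin at about (282,145) with the open clasp at about (330,160). In the top view the tin spans (292–395, 150–268), the lever is near (337,275), and the table's right edge runs from (355,97) to (383,332). I'll zoom in on both.

```bash
python3 - <<'E'
from h import *
import pickle
t=pickle.load(open("top.pkl","rb"))["img"]; s=pickle.load(open("scene.pkl","rb"))["img"]
g=lambda i:np.uint8(255*(i/255.)**.5)
cv2.imwrite("pics/topz.png",cv2.resize(g(t[140:300,275:410]),None,fx=3.7,fy=3.7,interpolation=cv2.INTER_CUBIC))
a=cv2.resize(g(t[252:302,310:375]),None,fx=6,fy=6,interpolation=cv2.INTER_CUBIC)
b=cv2.resize(g(s[130:180,300:365]),None,fx=6,fy=6,interpolation=cv2.INTER_CUBIC)
cv2.imwrite("pics/clasp.png",np.hstack([a,b]))
E
```

```text
(no output)
```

View pics/topz.png

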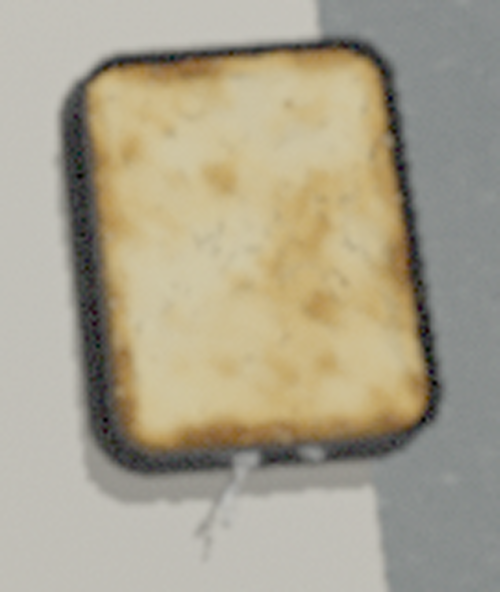

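View pics/clasp.png

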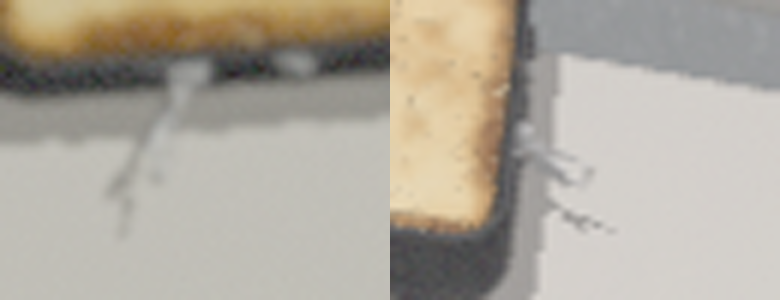

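The zoom shows the tin outline with its lower-left corner at about (302,265). The lever runs from the hinge at (341.5,264) to the tip at about (329,284), and its shadow lies beside it. Next I'll measure the tin sides, table edge and lever tip.

```bash
cat > meas.py <<'E'
from h import *
import scipy.optimize as so
def tin(c,name):
    im=c["img"]; 
    hsv=cv2.cvtColor(im,cv2.COLOR_BGR2HSV)
    dark=(im.max(2)<62); cake=(hsv[...,1]>75)&(hsv[...,0]<35)
    m=np.uint8(dark|cake)*255
    roi=np.zeros_like(m)
    if name=="top": roi[135:285,280:408]=255
    else: roi[100:190,225:338]=255
    m&=roi; m=cv2.morphologyEx(m,cv2.MORPH_OPEN,np.ones((5,5)))
    cs=cv2.findContours(m,cv2.RETR_EXTERNAL,cv2.CHAIN_APPROX_NONE)[0]
    k=max(cs,key=cv2.contourArea); return k.reshape(-1,2).astype(float),m
def sides(c,name):
    # classify contour points into 4 sides; fit line in world on right plane
    k,_=tin(c,name); W=plane(c,k,0.068)[:,:2]
    (cx,cy),sz,a=cv2.minAreaRect(W.astype(np.float32)*1000)
    th=np.deg2rad(a)
    th=(th+np.pi/4)%(np.pi/2)-np.pi/4
    R=np.array([[np.cos(th),np.sin(th)],[-np.sin(th),np.cos(th)]])
    ce=np.array([cx,cy])/1000; L=(W-ce)@R.T
    out={}
    hx,hy=np.abs(L).max(0)
    for s,ax,sg in(("far",0,1),("near",0,-1),("left",1,1),("right",1,-1)):
        h=(hx,hy)[ax]
        sel=(L[:,ax]*sg>h-.02)&(np.abs(L[:,1-ax])<(hy,hx)[ax]-.05)
        out[s]=k[sel]
    return out,th
def fit(c,px,z):
    P=plane(c,px,z)[:,:2]; 
    vx,vy,x0,y0=cv2.fitLine((P*1000).astype(np.float32),cv2.DIST_HUBER,0,.01,.01).ravel()
    return np.array([x0,y0])/1000,np.array([vx,vy])
def edge(c):
    im=cv2.cvtColor(c["img"],cv2.COLOR_BGR2GRAY).astype(int); pts=[]
    for r in list(range(102,142))+list(range(285,322)):
        row=cv2.GaussianBlur(im[r:r+1].astype(np.float32),(5,1),0)[0]
        g=np.diff(row[340:400]); j=g.argmin(); pts.append([340+j+.5,r])
    return fit(c,np.array(pts,float),0)
E
python3 - <<'E'
from meas import *
import pickle
for n in("top","scene"):
    c=pickle.load(open(n+".pkl","rb")); s,th=sides(c,n); print(n,"th",np.rad2deg(th))
    for k,px in s.items():
        for z in(.004,.068):
            p,v=fit(c,px,z); print(k,z,len(px),p.round(4),"dir",np.rad2deg(np.arctan2(v[1],v[0])).round(1), px.mean(0).round(0))
    if n=="top":
        p,v=edge(c);print("edge",p,np.rad2deg(np.arctan2(v[1],v[0])))
t=pickle.load(open("top.pkl","rb"));s=pickle.load(open("scene.pkl","rb"))
# lever: crop px/6+offset
print("top tip", plane(t,[[310+112/6,252+192/6]],.039),"hinge",plane(t,[[310+188/6,252+72/6]],.042))
print("scene tip", plane(s,[[300+(585-390)/6,130+175/6]],.039),"hinge",plane(s,[[300+(525-390)/6,130+135/6]],.042))
E
```

```text
top th 3.189003467559814
far 0.004 56 [ 0.7068 -0.2538] dir -86.4 [334. 153.]
far 0.068 56 [ 0.6844 -0.2395] dir -86.4 [334. 153.]
near 0.004 71 [ 0.3799 -0.2727] dir -87.0 [349. 264.]
near 0.068 71 [ 0.3773 -0.2572] dir -86.9 [349. 264.]
left 0.004 79 [ 0.5326 -0.1287] dir 2.7 [295. 211.]
left 0.068 79 [ 0.5211 -0.122 ] dir 2.7 [295. 211.]
right 0.004 79 [ 0.5514 -0.3963] dir 3.1 [388. 204.]
right 0.068 79 [ 0.5383 -0.3734] dir 3.1 [388. 204.]
edge [ 0.549941   -0.33955398] 2.0185356
scene th 3.2863516807556166
far 0.004 40 [ 0.6976 -0.2643] dir -86.4 [241. 138.]
far 0.068 40 [ 0.6848 -0.2211] dir -86.4 [241. 138.]
near 0.004 42 [ 0.3814 -0.277 ] dir -86.3 [321. 150.]
near 0.068 42 [ 0.3842 -0.2328] dir -86.4 [321. 150.]
left 0.004 58 [ 0.5287 -0.1279] dir 2.8 [276. 175.]
left 0.068 58 [ 0.5259 -0.0901] dir 2.7 [276. 175.]
right 0.004 58 [ 0.5452 -0.422 ] dir 3.4 [284. 114.]
right 0.068 58 [ 0.5396 -0.3699] dir 3.4 [284. 114.]
top tip [[ 0.33040181 -0.20691448  0.039     ]] hinge [[ 0.38164752 -0.24327513  0.042     ]]
scene tip [[ 0.33546906 -0.22633884  0.039     ]] hinge [[ 0.37663971 -0.24478568  0.042     ]]
```

```bash
cat > geo.py <<'E'
from h import *
th=np.deg2rad(3.1); n=np.array([np.cos(th),np.sin(th)]); m=np.array([-np.sin(th),np.cos(th)])
C=np.array([.5355,-.255])
def T(x,y): return C+x*n+y*m      # tin -> world at start pose
# tool down, y axis along tin x axis
from scipy.spatial.transform import Rotation as Ro
def quat(sg=1):
    y=sg*np.r_[n,0]; z=np.array([0,0,-1.]); x=np.cross(y,z)
    q=Ro.from_matrix(np.c_[x,y,z]).as_quat(); return q[[3,0,1,2]]
E
python3 - <<'E'
from geo import *
import pickle
t=pickle.load(open("top.pkl","rb")); s=pickle.load(open("scene.pkl","rb"))
for nm,px in (("mug rim L,R,near",[[226,264],[258,264],[242,283]]),("handle outer",[[268,290],[268,278]])):
    for z in(.05,.09): print(nm,z,plane(t,px,z)[:,:2].round(3).tolist())
print("scene mug rim right/centre, handle",plane(s,[[312,200],[311,212],[328,203],[330,214]],.09)[:,:2].round(3).tolist())
print("spoon",plane(t,[[201,200],[200,275],[209,210]],.01)[:,:2].round(3).tolist())
print("shaker",plane(t,[[212,125]],.05)[:,:2])
for sg in(1,-1):
    for tx,ty,z in((-.197,.075,.2),(-.197,.075,.047),(-.175,.0,.047),(0,-.19,.15),(0,-.14,.047),(0,-.07,.047)):
        print(sg,tx,ty,T(tx,ty).round(3),robot.ik([*T(tx,ty),z],quat(sg)))
E
```

```text
mug rim L,R,near 0.05 [[0.387, 0.063], [0.386, -0.021], [0.337, 0.021]]
mug rim L,R,near 0.09 [[0.385, 0.06], [0.384, -0.021], [0.337, 0.02]]
handle outer 0.05 [[0.318, -0.046], [0.349, -0.047]]
handle outer 0.09 [[0.319, -0.045], [0.348, -0.046]]
scene mug rim right/centre, handle [[0.384, -0.012], [0.38, 0.033], [0.33, -0.014], [0.317, 0.025]]
spoon [[0.57, 0.137], [0.361, 0.137], [0.541, 0.114]]
shaker [[0.78111697 0.10302682]]
1 -0.197 0.075 [ 0.335 -0.191] [-0.09030223 -0.03142671 -0.54046507  0.         -1.06175797 -2.99718521]
1 -0.197 0.075 [ 0.335 -0.191] [-9.03022321e-02  1.99130014e-01 -7.69773091e-01 -4.44089210e-16
 -6.01893222e-01 -2.99718521e+00]
1 -0.175 0.0 [ 0.361 -0.264] [-2.67266853e-01  2.90376384e-01 -6.28076923e-01 -4.44089210e-16
 -6.52343020e-01 -2.82022059e+00]
1 0 -0.19 [ 0.546 -0.445] [-0.45475043  0.55894891  0.14446172  0.         -1.15630914 -2.63273702]
1 0 -0.14 [ 0.543 -0.395] [-0.3882833   0.60159786 -0.06154849  0.         -0.90764997 -2.69920415]
1 0 -0.07 [ 0.539 -0.325] [-0.28560368  0.54232288 -0.17658411  0.         -0.85188934 -2.80188377]
-1 -0.197 0.075 [ 0.335 -0.191] [-0.09030223 -0.03142671 -0.54046507  0.         -1.06175797  0.14440744]
-1 -0.197 0.075 [ 0.335 -0.191] [-9.03022321e-02  1.99130014e-01 -7.69773091e-01  4.44089210e-16
 -6.01893222e-01  1.44407439e-01]
-1 -0.175 0.0 [ 0.361 -0.264] [-2.67266853e-01  2.90376384e-01 -6.28076923e-01  4.44089210e-16
 -6.52343020e-01  3.21372059e-01]
-1 0 -0.19 [ 0.546 -0.445] [-0.45475043  0.55894891  0.14446172  0.         -1.15630914  0.50885564]
-1 0 -0.14 [ 0.543 -0.395] [-0.3882833   0.60159786 -0.06154849  0.         -0.90764997  0.44238851]
-1 0 -0.07 [ 0.539 -0.325] [-0.28560368  0.54232288 -0.17658411  0.         -0.85188934  0.33970888]
```

```bash
python3 - <<'E'
import cv2,numpy as np,pickle
t=pickle.load(open("top.pkl","rb"))["img"]
cv2.imwrite("pics/mug.png",cv2.resize(np.uint8(255*(t[235:305,215:320]/255.)**.6),None,fx=6,fy=6,interpolation=cv2.INTER_CUBIC))
E
```

```text
(no output)
```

View pics/mug.png

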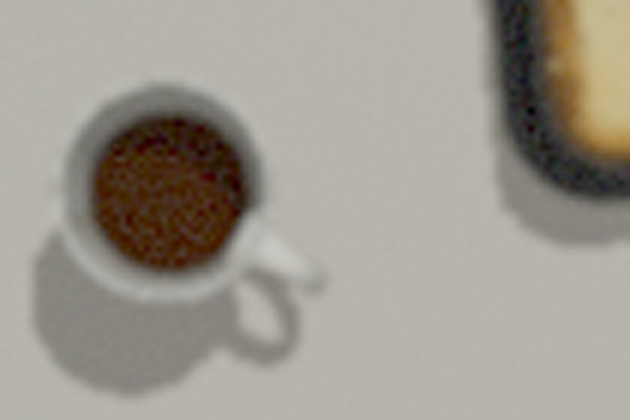

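The mug handle's outermost point is at about (269,282), world y≈-0.048 m, so it clears the tin's planned path. Closing the fingers and moving to the back of the lever, high over the bag.

```bash
python3 - <<'E'
from geo import *
q=quat(-1)
p0=robot.state()["ee_pos"]
robot.move_linear([*p0[:2],.36],vel=.3)
fingers.set_gripper(0.0,20)
robot.move_ptp([*T(-.197,.075),.30],q)
robot.move_linear([*T(-.197,.075),.08],vel=.2)
robot.move_linear([*T(-.197,.075),.047],vel=.1)
s=robot.state(); print(s["clock"],s["ee_pos"],T(-.197,.075),s["grip_width"],s["wrist_force"])
t=cams.read_camera("top")["img"];sc=cams.read_camera("scene")["img"]
g=lambda i:np.uint8(255*(i/255.)**.6)
cv2.imwrite("pics/pre.png",np.hstack([cv2.resize(g(t[240:320,290:380]),None,fx=4.4,fy=4.4,interpolation=2),cv2.resize(g(sc[120:200,280:370]),None,fx=4.4,fy=4.4,interpolation=2)]))
E
```

```text
6.8167 [ 0.33526085 -0.19088483  0.04752402] [ 0.33473236 -0.19076328] 0.00026116578817758206 [ 0.0331484  -0.32891975 -1.10769452]
```

View pics/pre.png

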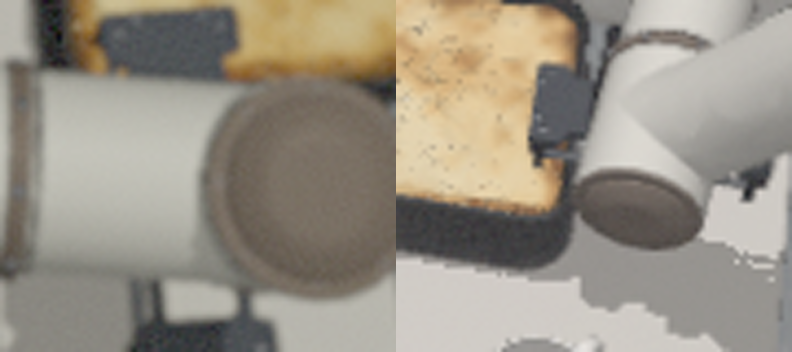

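The arm hides the lever in both views, so I'll use wrist force to follow the push.

```bash
python3 - <<'E'
from geo import *
def go(x,y,v=.03):
    robot.move_linear([*T(x,y),.047],vel=v); s=robot.state()
    f=s["wrist_force"][:2]; print(round(s["clock"],1),round(x,4),round(y,4),"f tin",(f@n).round(1),(f@m).round(1)); return np.hypot(*f)
for y in (.06,.05,.04): go(-.197,y)
hx,hy,t=-.154,.0215,.004
for q in np.linspace(1.45,.12,9):
    r=.028+.006*(1.45-q)/1.33
    u=np.array([-np.sin(q),-np.cos(q)]); nn=np.array([-np.cos(q),np.sin(q)])
    c=np.array([hx,hy])+r*u+t*nn+[-.015,.0095]
    if go(*c)>9: break
E
```

```text
7.6 -0.197 0.06 f tin 0.6 0.4
8.1 -0.197 0.05 f tin 0.0 0.4
8.5 -0.197 0.04 f tin -0.3 -0.1
9.0 -0.1973 0.0316 f tin 0.6 -0.4
9.3 -0.1977 0.0267 f tin 0.5 -0.4
9.6 -0.1973 0.0217 f tin -0.6 -0.5
9.9 -0.196 0.0167 f tin 0.5 0.4
10.2 -0.1937 0.0119 f tin -1.0 -0.3
10.6 -0.1907 0.0075 f tin -0.6 0.9
10.9 -0.1868 0.0035 f tin -0.6 -0.1
11.3 -0.1822 0.0002 f tin 0.1 -0.1
11.6 -0.177 -0.0023 f tin -0.6 0.3
```

```bash
python3 - <<'E'
from geo import *
x=-.177
while x<-.166:
    x+=.002; robot.move_linear([*T(x,-.0023),.047],vel=.02); f=robot.state()["wrist_force"]; print(round(x,4),(f[:2]@n).round(1),(f[:2]@m).round(1))
    if -(f[:2]@n)>4: break
robot.move_linear([*T(-.2,-.0023),.047],vel=.1)
robot.move_linear([*T(-.2,-.0023),.2],vel=.2)
robot.move_ptp([*T(-.15,.25),.3],quat(-1))
print(robot.state()["clock"])
t=cams.read_camera("top")["img"];sc=cams.read_camera("scene")["img"]
g=lambda i:np.uint8(255*(i/255.)**.6)
cv2.imwrite("pics/post.png",np.hstack([cv2.resize(g(t[250:305,310:375]),None,fx=6,fy=6,interpolation=2),cv2.resize(g(sc[130:185,300:365]),None,fx=6,fy=6,interpolation=2)]))
E
```

```text
-0.175 -0.2 0.5
-0.173 0.0 0.5
-0.171 -0.3 0.3
-0.169 -1.2 0.4
-0.167 -0.6 -0.1
-0.165 -0.1 0.7
15.5833
```

View pics/post.png

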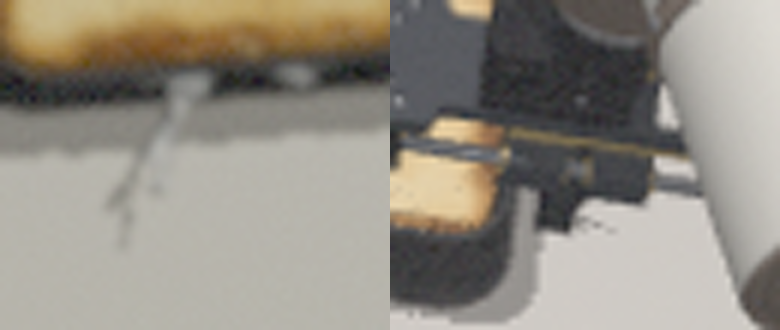

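The top view shows the lever still open, with its bright tip at about (335.8,282) and unmoved, so the finger missed it. I'll triangulate the tip from the two views.

```bash
python3 - <<'E'
from geo import *
import pickle
t=pickle.load(open("top.pkl","rb")); s=pickle.load(open("scene.pkl","rb"))
def tri(a,b):
    o1,d1=ray(t,[a]);o2,d2=ray(s,[b]);d1=d1[0];d2=d2[0]
    k=np.linalg.lstsq(np.c_[d1,-d2],o2-o1,rcond=None)[0]
    P,Q=o1+k[0]*d1,o2+k[1]*d2; M=(P+Q)/2; w=M[:2]-C; return M.round(4),np.linalg.norm(P-Q).round(4),"tin",(w@n).round(4),(w@m).round(4)
print("hinge",tri([310+188/6,252+72/6],[300+135/6,130+135/6]))
for a in([155,180],[112,192],[140,150]):
  for b in ([195,175],[185,185],[200,168]): print(a,b,tri([310+a[0]/6,252+a[1]/6],[300+b[0]/6,130+b[1]/6]))
print("predicted px for q:")
for q in(1.9,2.1,2.3):
    for z in(.032,.046):
        P=[*T(-.154-.039*np.sin(q),.0215-.039*np.cos(q)),z]; pt=proj(t,P)[0];ps=proj(s,P)[0]
        print(q,z,((pt-[310,252])*6).round(),((ps-[300,130])*6).round())
print(((proj(t,[*T(-.154,.0215),.046])[0]-[310,252])*6),((proj(s,[*T(-.154,.0215),.046])[0]-[300,130])*6))
E
```

```text
hinge (array([ 0.3791, -0.2416,  0.0474]), np.float64(0.0046), 'tin', np.float64(-0.1554), np.float64(0.0218))
[155, 180] [195, 175] (array([ 0.3353, -0.2262,  0.0392]), np.float64(0.0003), 'tin', np.float64(-0.1983), np.float64(0.0396))
[155, 180] [185, 185] (array([ 0.3371, -0.2305,  0.0192]), np.float64(0.0039), 'tin', np.float64(-0.1968), np.float64(0.0352))
[155, 180] [200, 168] (array([ 0.3347, -0.2235,  0.0519]), np.float64(0.001), 'tin', np.float64(-0.1988), np.float64(0.0424))
[112, 192] [195, 175] (array([ 0.3345, -0.2007,  0.0755]), np.float64(0.0079), 'tin', np.float64(-0.1978), np.float64(0.065))
[112, 192] [185, 185] (array([ 0.3362, -0.2044,  0.0571]), np.float64(0.0115), 'tin', np.float64(-0.1963), np.float64(0.0613))
[112, 192] [200, 168] (array([ 0.3339, -0.1985,  0.0874]), np.float64(0.0065), 'tin', np.float64(-0.1983), np.float64(0.0674))
[140, 150] [195, 175] (array([ 0.3424, -0.2159,  0.0561]), np.float64(0.0114), 'tin', np.float64(-0.1907), np.float64(0.0495))
[140, 150] [185, 185] (array([ 0.3443, -0.2202,  0.0363]), np.float64(0.0081), 'tin', np.float64(-0.189), np.float64(0.0451))
[140, 150] [200, 168] (array([ 0.3417, -0.2133,  0.0686]), np.float64(0.0126), 'tin', np.float64(-0.1913), np.float64(0.0521))
predicted px for q:
1.9 0.032 [162. 162.] [182. 172.]
1.9 0.046 [169. 161.] [186. 160.]
2.1 0.032 [145. 155.] [176. 181.]
2.1 0.046 [152. 155.] [180. 169.]
2.3 0.032 [130. 146.] [168. 188.]
2.3 0.046 [136. 145.] [172. 176.]
[186.94222091  74.10422565] [129.07371508 133.96891619]
```

The tip triangulates to tin (-0.198, 0.040), z 39 mm, as it should. The first path was right for 15 mm fingers, but the closed tips are probably thinner and slipped past the end. I'll turn the tool 90° so the known 19 mm pad width lies along tin x, and work further in on the lever.

```bash
cat >> geo.py <<'E'
def quat2(sg):
    y=sg*np.r_[m,0]; z=np.array([0,0,-1.]); x=np.cross(y,z)
    q=Ro.from_matrix(np.c_[x,y,z]).as_quat(); return q[[3,0,1,2]]
E
python3 - <<'E'
from geo import *
b=min((1,-1),key=lambda s:abs(robot.ik([*T(-.1875,.08),.2],quat2(s))[5])); q2=quat2(b)
robot.move_ptp([*T(-.1875,.08),.2],q2)
robot.move_linear([*T(-.1875,.08),.045],vel=.2)
robot.hold(.2); f0=robot.state()["wrist_force"]
def go(x,y,v=.03):
    robot.move_linear([*T(x,y),.045],vel=v); s=robot.state()
    f=(s["wrist_force"]-f0)[:2]; print(round(s["clock"],1),round(x,4),round(y,4),"f",(f@n).round(1),(f@m).round(1)); return np.hypot(*f)
for y in (.06,.05,.04): go(-.1875,y,.05)
hx,hy,t=-.154,.0215,.002
for q in np.linspace(1.5,.1,9):
    r=.024+.009*(1.5-q)/1.4
    u=np.array([-np.sin(q),-np.cos(q)]); nn=np.array([-np.cos(q),np.sin(q)])
    c=np.array([hx,hy])+r*u+t*nn+[-.0095,.005]
    if go(*c)>10: break
E
```

```text
18.4 -0.1875 0.06 f 0.0 1.5
18.7 -0.1875 0.05 f -0.2 1.5
19.1 -0.1875 0.04 f 0.4 2.6
19.7 -0.1876 0.0268 f 0.3 1.0
20.0 -0.1884 0.0223 f 0.0 1.1
20.3 -0.1883 0.0176 f -0.0 0.9
20.6 -0.1873 0.0128 f 0.5 1.8
20.9 -0.1853 0.0081 f 0.2 0.6
21.2 -0.1825 0.0036 f -0.4 1.5
21.6 -0.1787 -0.0003 f -0.4 0.5
21.9 -0.1741 -0.0036 f 0.8 0.3
22.2 -0.1688 -0.0061 f -1.0 -0.1
```

```bash
python3 - <<'E'
from geo import *
def avg(k=8):
    F=[]
    for _ in range(k): robot.hold(.02); F.append(robot.state()["wrist_force"])
    F=np.mean(F,0); return (F[:2]@n).round(2),(F[:2]@m).round(2)
print(avg())
x=-.1688
while x<-.1615:
    x+=.0025; robot.move_linear([*T(x,-.0075),.045],vel=.03); a=avg(5); print(round(x,4),a)
    if a[0]<-4: break
robot.move_linear([*T(-.20,-.0075),.045],vel=.08); print("back",avg())
robot.move_linear([*T(-.2,-.0075),.2],vel=.25)
robot.move_ptp([*T(-.15,.22),.3],quat(-1))
print(robot.state()["clock"])
t=cams.read_camera("top")["img"];sc=cams.read_camera("scene")["img"]
g=lambda i:np.uint8(255*(i/255.)**.6)
cv2.imwrite("pics/post2.png",np.hstack([cv2.resize(g(t[250:305,310:375]),None,fx=6,fy=6,interpolation=2),cv2.resize(g(sc[130:185,300:365]),None,fx=6,fy=6,interpolation=2)]))
E
```

```text
(np.float64(0.01), np.float64(0.09))
-0.1663 (np.float64(-0.23), np.float64(0.05))
-0.1638 (np.float64(0.42), np.float64(0.05))
-0.1613 (np.float64(0.35), np.float64(0.43))
back (np.float64(-0.16), np.float64(0.08))
25.9083
```

View pics/post2.png

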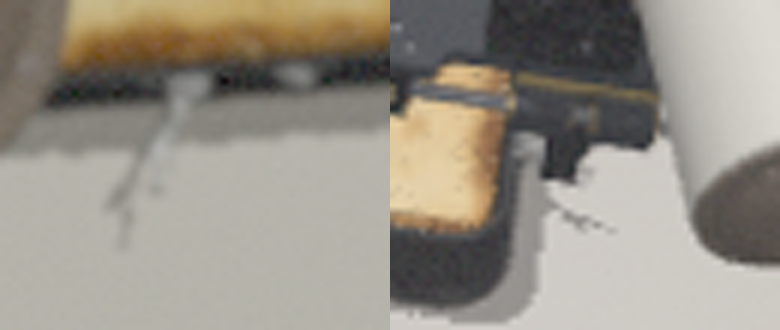

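The lever is still open, with its tip unmoved at about (155,185) in the crop. Before trying again I'll check the finger position against the cameras. I'll put the tool somewhere both can see and compare its projected position with the picture.

```bash
python3 - <<'E'
from geo import *
s=robot.state(); print(s["ee_pos"],s["tcp_rot"],s["grip_width"],s["clock"])
R=Ro.from_quat(s["tcp_rot"][[1,2,3,0]]).as_matrix(); print(R.round(3))
sc=cams.read_camera("scene");im=np.uint8(255*(sc["img"]/255.)**.5)
cx,cy=200,70
big=cv2.resize(im[cy:cy+150,cx:cx+200],None,fx=4,fy=4,interpolation=2)
for dz,col in((0,(0,255,0)),(.025,(0,0,255)),(-.045,(255,0,0))):
    P=s["ee_pos"]+R[:,2]*dz; p=(proj(sc,P)[0]-[cx,cy])*4; print(dz,p); cv2.drawMarker(big,tuple(int(v) for v in p),col,cv2.MARKER_CROSS,16,2)
cv2.imwrite("pics/chk.png",big)
E
```

```text
[ 0.37342908 -0.04421289  0.29881025] [ 0.00123975  0.72509351 -0.68864892 -0.00073264] 0.00048194047447579533 26.0083
[[ 0.052 -0.999 -0.003]
 [-0.999 -0.052 -0.001]
 [ 0.001  0.003 -1.   ]]
0 [506.20640725 357.12596497]
0.025 [500.99647963 375.10278453]
-0.045 [516.04085089 323.09808626]
```

View pics/chk.png

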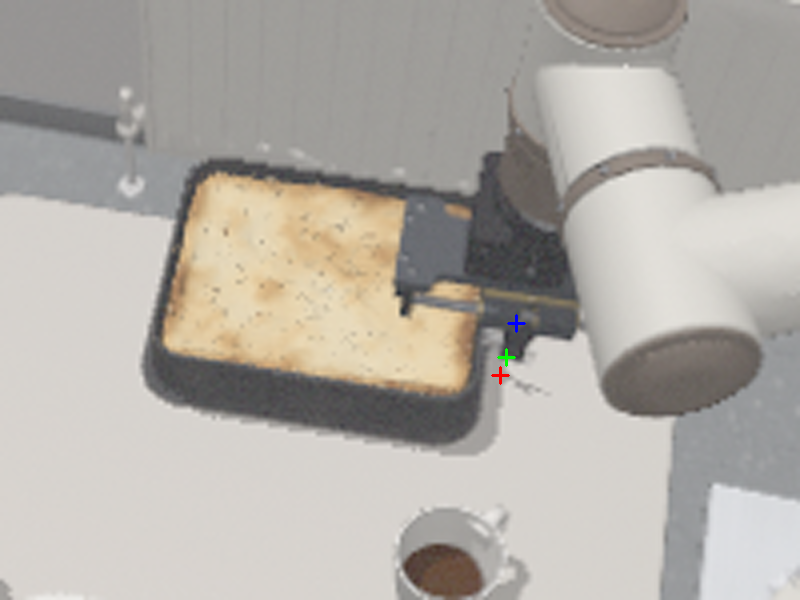

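The fingers, dark at about (518,340–362), appear right of and shorter than the predicted tip at (501,375). I'll measure the silhouette by differencing against the first picture, printed as text.

```bash
python3 - <<'E'
from geo import *
import pickle
s0=pickle.load(open("scene.pkl","rb"))["img"].astype(int)
sc=cams.read_camera("scene"); im=sc["img"].astype(int)
d=np.abs(im-s0).max(2)
print("pred tip",proj(sc,[.3734,-.0442,.2738])[0],"tcp",proj(sc,[.3734,-.0442,.2988])[0])
for r in range(146,172): print(r,''.join('#' if d[r,c]>25 else '.' for c in range(312,348)), im[r,312:348:1].mean(1).astype(int)[8:26])
# scale
print(proj(sc,[[.3734-.01,-.0442,.2738],[.3734,-.0542,.2738],[.3734,-.0442,.2838]])-proj(sc,[.3734,-.0442,.2738]))
E
```

```text
pred tip [325.2338852  163.78373299] tcp [326.56008091 159.28890448]
146 #########..######################### [79 45 39 29 30 32 31 26 29 30 28 28 22 26 28 29 31 34]
147 #########..######################### [87 44 45 44 36 31 27 32 30 31 38 41 33 35 34 30 32 29]
148 .....#.....######################### [48 29 35 32 36 35 30 33 29 31 47 58 55 48 37 33 31 29]
149 ...........######################### [33 27 28 28 28 26 25 30 26 29 42 51 54 58 46 31 33 30]
150 .........########################### [26 27 24 28 28 26 27 23 24 37 40 32 35 44 40 28 29 30]
151 .........########################### [27 27 25 26 26 26 25 24 27 29 26 23 24 35 32 27 24 24]
152 ...........######################### [ 45  77 100  86  73  48  23  26  26  26  21  23  18  23  29  24  25  27]
153 ..............##################..## [ 47  69  92 103 110  91  17  21  20  23  20  20  19  22  28  26  29  27]
154 .............#########.#########...# [ 47  70  96 114 115  89  19  26  18  19  20  21  18  97 147 143 128 107]
155 .............#########........#....# [ 64  85  84  86  91  79  18  23  22  21  23  21  68 138 170 17
[... 1232 characters left out ...]
71 150 102 101 104 104 143 172 173 171 172]
167 .................................... [ 52  90 103 102 102 132 172 171 173 173 148 102 140 146 103 144 172 173]
168 .................................... [ 63 102 103 101 101 132 173 172 174 172 173 147 139 172 172 172 142 148]
169 .................................... [ 63 102 102 101 102 132 173 173 174 172 173 173 173 172 172 173 171 172]
170 .................................... [ 68 102 102 102 103 133 173 173 173 172 172 173 173 172 172 172 173 173]
171 .................................... [ 69 101 102 104 104 135 173 171 173 173 173 172 172 173 173 172 172 173]
[[ 3.26414553  0.67154801]
 [ 0.48410513 -2.7193531 ]
 [ 0.52514472 -1.77884751]]
```

The finger silhouette ends around row 159.5, against roughly 166 predicted. That means the tips are up to about 30 mm higher than stated or shifted, so they may have passed over the lever. I'll find the true tip height with a guarded touch on bare table.

```bash
python3 - <<'E'
from geo import *
def fz(k=4):
    F=[]
    for _ in range(k): robot.hold(.02); F.append(robot.state()["wrist_force"])
    return np.mean(F,0)
p=T(-.2,.1)
robot.move_ptp([*p,.1],quat(-1))
robot.move_linear([*p,.042],vel=.15)
b=fz(8); z=.042
while z>-.012:
    z-=.003
    try: robot.move_linear([*p,z],vel=.05)
    except Exception as e: print(e); break
    f=fz()-b
    if f[2]>2.5: break
s=robot.state();print(z,f,s["ee_pos"],s["clock"],s["grip_width"])
E
```

```text
-0.012 [ 0.25925174 -0.39930597  0.48011802] [ 0.33031743 -0.16596798 -0.01207783] 33.4167 0.00025554354240647813
```

There was still no touch with the reported TCP at z=-12 mm, so the real tool sits well above its reported height. I'll use the last view to measure it here in both cameras.

```bash
python3 - <<'E'
from geo import *
import pickle
s=robot.state(); tip=s["ee_pos"]+[0,0,-.025]; out=[]; print(s["joint_positions"],s["tau"])
for nm,(cx,cy) in(("top",(275,225)),("scene",(275,115))):
    c=cams.read_camera(nm); pickle.dump(c,open(nm+"_now.pkl","wb"))
    big=cv2.resize(np.uint8(255*(c["img"][cy:cy+115,cx:cx+80]/255.)**.5),None,fx=5,fy=5,interpolation=2)
    for P,col in((tip,(0,0,255)),(s["ee_pos"]+[0,0,.045],(255,0,0)),(tip+[0,0,.05],(0,255,0))):
        p=(proj(c,P)[0]-[cx,cy])*5; cv2.drawMarker(big,tuple(int(v) for v in p),col,0,10,1); print(nm,p)
    out.append(big)
cv2.imwrite("pics/chk2.png",np.hstack(out))
E
```

```text
[-1.85858868e-02  3.12958135e-01 -8.70029861e-01  3.54511832e-06
 -3.88064808e-01  7.26725776e-02] [-2.49397308e-03 -2.42397970e+01  7.63816327e+00  1.70745470e+00
  4.13383136e-02 -1.72112382e-04]
top [171.43325807 296.26490863]
top [189.25695204 296.6508658 ]
top [183.92208407 296.53527628]
scene [265.9154855  340.90211695]
scene [281.60803202 294.03398908]
scene [277.00159693 307.81096469]
```

View pics/chk2.png

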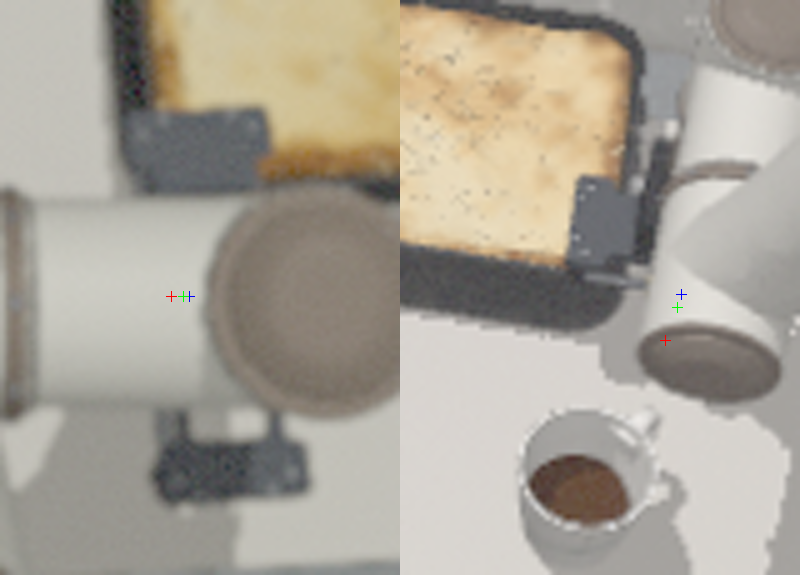

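The end plate of the gripper body shows in both views: its +x edge runs (133,112)–(266,107) in the top crop and (570,262)–(582,178) in the scene crop. Triangulating it.

```bash
python3 - <<'E'
from geo import *
import pickle
t=pickle.load(open("top_now.pkl","rb")); s=pickle.load(open("scene_now.pkl","rb"))
def tri(a,b):
    o1,d1=ray(t,[[275+a[0]/5,225+a[1]/5]]);o2,d2=ray(s,[[275+(b[0]-400)/5,115+b[1]/5]]);d1=d1[0];d2=d2[0]
    k=np.linalg.lstsq(np.c_[d1,-d2],o2-o1,rcond=None)[0]
    P,Q=o1+k[0]*d1,o2+k[1]*d2; return (P+Q)/2,np.linalg.norm(P-Q)
A=tri((133,112),(570,262));B=tri((266,107),(582,178)); print(A,B)
zt=(A[0][2]+B[0][2])/2
print("-x plate at same z",plane(t,[[275+155/5,225+500/5],[275+307/5,225+490/5]],zt).round(4))
print("mid +x edge",(A[0]+B[0])/2)
E
```

```text
(array([ 0.41930189, -0.13177475,  0.0998297 ]), np.float64(0.006454425387120721)) (array([ 0.42135622, -0.19838452,  0.10694813]), np.float64(0.0034999991929309834))
-x plate at same z [[ 0.2354 -0.1343  0.1034]
 [ 0.2385 -0.2081  0.1034]]
mid +x edge [ 0.42032906 -0.16507963  0.10338891]
```

The body's xy agrees with the report, but at this z it would have hit the tin rim if the report were right. So the tool is really about 38 mm higher than reported, giving true tip z ≈ TCP z + 13 mm. That explains the misses: the tips passed over the lever. I'll repeat the lever push at the corrected height.

```bash
python3 - <<'E'
from geo import *
Z=.004; b=robot.state()["wrist_force"]
robot.move_linear([*T(-.19,.075),Z],vel=.08)
def go(x,y,v=.04):
    robot.move_linear([*T(x,y),Z],vel=v); s=robot.state()
    f=s["wrist_force"][:2]; print(round(s["clock"],1),round(x,4),round(y,4),"f",(f@n).round(1),(f@m).round(1)); return np.hypot(*f)
go(-.19,.05); go(-.19,.035)
hx,hy,t=-.154,.0215,.003
for q in np.linspace(1.4,.1,7):
    r=.026+.007*(1.4-q)/1.3
    u=np.array([-np.sin(q),-np.cos(q)]); nn=np.array([-np.cos(q),np.sin(q)])
    c=np.array([hx,hy])+r*u+t*nn+[-.010,.0095]
    if go(*c)>12: break
E
```

```text
34.8 -0.19 0.05 f 0.3 0.6
35.4 -0.19 0.035 f -1.1 2.0
35.6 -0.1901 0.0295 f -1.4 2.2
35.9 -0.1903 0.0235 f 0.3 1.6
36.2 -0.189 0.0174 f -0.8 1.2
36.6 -0.1863 0.0115 f -2.1 1.7
36.9 -0.1822 0.0061 f -1.3 0.9
37.2 -0.1768 0.0017 f -0.8 -0.2
37.5 -0.1703 -0.0015 f -1.7 1.2
```

Contact now shows, with 1–2 N along the arc. I'll press it home, then go to the push side and check the lock.

```bash
python3 - <<'E'
from geo import *
import pickle
Z=.004; x=-.1703
while x<-.160:
    x+=.003; robot.move_linear([*T(x,-.005),Z],vel=.04); f=robot.state()["wrist_force"][:2]; print(round(x,4),(f@n).round(1),(f@m).round(1))
    if f@n<-5: break
robot.move_linear([*T(-.2,-.005),Z],vel=.12)
robot.move_linear([*T(-.2,-.005),.10],vel=.25)
robot.move_ptp([*T(0,-.175),.10],quat(-1))
print(robot.state()["clock"])
t=cams.read_camera("top"); t0=pickle.load(open("top.pkl","rb"))
pickle.dump(t,open("top2.pkl","wb"))
for nm,c in(("before",t0),("now",t)):
    print(nm)
    g=c["img"].mean(2).astype(int)
    for r in range(262,292,2): print(r,' '.join('%3d'%v for v in g[r,322:358:2]))
E
```

```text
-0.1673 -6.3 5.0
39.7917
before
262  28  31  26  33  26  31  32  35  42  61  64  54  20  19  18  12  18  46
264  20  17  17  17  20  18  23  27  64  88  96  67  18   6  16  16  23  26
266  17  20  23  20  23  26  30  33  70  96  77  58  47  56  66  63  66  71
268  59  64  65  69  73  72  77  70  79 107  83  82  82  85  88  88  87  86
270  86  88  85  87  87  87  87  79  92  94  85  86  87  84  84  85  82  84
272  86  85  86  86  83  86  80 100 106  89  89  87  86  92  95  96  96 100
274  83  92  97  94  97  89  87 133 123 124 127 120 119 131 138 137 138 138
276 120 130 137 138 137 109 111 134 132 140 141 140 141 142 142 141 140 141
278 141 142 142 140 134 104 132 131 135 140 140 141 140 141 141 141 141 141
280 141 140 141 136 110 109 129 124 137 143 140 140 141 141 140 140 141 140
282 139 139 140 114  92 123 133 121 138 141 141 140 141 141 140 140 142 140
284 141 140 137 108 112 131 142 140 140 140 141 140 141 139 142 141 141 142
286 140 140 140 136 115 123 141 140 141 140 140 140 142 142 141 140 142 141
288 142 140 141 139 123 134 141 140 140 140 140 142 140 141 140 141 140 140
290 
[... 515 characters left out ...]
 103 110 113 116
274  42  82 123 121 118 116 115 111 104  98  93  91  96 102 105 110 111 116
276  36  96 126 125 123 123 120 117 115 110 106 101  96  99 107 111 113 118
278  41 112 131 128 127 125 124 122 118 119 114 111 107 104 102 107 113 118
280  58 124 132 131 129 128 127 127 125 123 121 119 115 112 107 107 108 116
282  79 131 134 133 133 132 129 130 128 127 125 124 121 117 115 113 110 110
284  95 136 135 136 133 134 132 131 131 128 126 127 124 123 121 120 116 114
286 120 139 139 137 136 136 135 132 133 132 131 130 127 127 126 123 122 120
288 131 141 139 141 138 137 137 136 134 134 133 130 132 130 128 127 127 124
290 139 142 141 141 140 140 137 138 137 135 136 136 135 131 132 130 127 126
```

The arm hides it in the top view, so I'll use the scene camera.

```bash
python3 - <<'E'
from geo import *
import pickle
s=cams.read_camera("scene"); s0=pickle.load(open("scene.pkl","rb"))
for nm,c in(("before",s0),("now",s)):
    print(nm,"cols 316..340")
    g=c["img"].mean(2).astype(int)
    for r in range(136,172,1): print(r,' '.join('%3d'%v for v in g[r,316:341]))
for p in((-.158,.0215),(-.165,-.016)): print(p,proj(s,[*T(*p),.042])[0])
E
```

```text
before cols 316..340
136 137 113  88  67  47  26  34  35  69  92  91  90  91  92  92  90  89  91  91  92  91  92  91  93  91
137 134 109  93  73  51  26  32  29  67  92  92  92  92  92  91  90  90  89  91  92  93  91  90  94  93
138 134 114 100  76  45  28  35  38  66  81  86  90  91  92  90  89  90  91  91  90  91  92  92  96  95
139 125  98  95  74  44  33  35  37  72  95  97  97 131 154 133 119 103  91  94  96  95  92  92  92  94
140 126 107  91  72  40  40  51  79  97 101  99 101 142 169 163 159 155 152 153 152 131 118 101  91  93
141 122 103  84  68  34  35  54  85 101 101  99 100 142 170 168 169 169 170 169 168 162 157 153 150 150
142 115  91  83  74  28  34  46  77  99  99 101 101 142 169 169 169 169 168 169 168 169 169 168 169 169
143  92  79  68  58  26  30  38  66  92 100 100 100 141 169 168 169 168 169 169 168 169 168 169 168 169
144  89  76  85  90  29  32  48  82  98 100 100 101 141 169 169 169 169 168 168 167 169 169 168 170 169
145  92 109 109  52  32  35  45  82 100  99 100  99 140 168 169 168 168 168 168 167 169 168 169 168 168
146  91  82  71  42  33  36  39  74  98
[... 5816 characters left out ...]
29  26  36  71 104 104 105 138 177 178 177 178 177 178 177 177 177 177 177 176 176 177 177
167  30  31  29  29  44  80 105 104 104 135 177 177 178 178 176 177 177 176 177 177 177 178 177 177 177
168  23  24  27  30  46  82 104 104 104 106 105 138 177 178 178 177 178 177 178 177 177 177 177 177 177
169  25  22  27  32  55  93 103 104 104 105 105 105 139 177 178 177 178 178 178 178 177 176 178 178 178
170  27  28  25  27  55  91 104 103 104 105 105 103 103 104 141 177 177 176 178 177 177 177 177 177 177
171  27  28  30  31  56  94 104 105 103 105 104 104 105 104 105 142 177 177 178 178 177 176 177 177 176
(-0.158, 0.0215) [322.41101527 153.08894502]
(-0.165, -0.016) [325.1807883  145.27553915]
```

The lever and its shadow are gone from (327–333,155–160), and the flare shows at (324,145) against a locked prediction of (325,145). It is locked, so now the push.

```bash
python3 - <<'E'
from geo import *
e=np.array([.549941,-.339554]); a=np.deg2rad(2.0185); en=np.array([-np.sin(a),np.cos(a)])
ins=[(T(x,-.128)-e)@en for x in(-.125,.110)]; print("inside now",ins)
D=.030-min(ins); print("D",D)
fingers.set_gripper(.087)
robot.move_linear([*T(.002,-.165),.006],vel=.15)
y=-.1275+D
F=lambda:(robot.state()["wrist_force"][:2]@m).round(1)
robot.move_linear([*T(.002,-.125),.006],vel=.06); print(F())
robot.move_linear([*T(.002,y-.03),.006],vel=.04); print(F())
robot.move_linear([*T(.002,y),.006],vel=.03); print(F(),robot.state()["ee_pos"],T(.002,y))
robot.move_linear([*T(.002,y-.05),.006],vel=.12)
robot.move_linear([*T(.002,y-.05-.02),.12],vel=.25)
print(robot.state()["clock"])
from meas import *
s=cams.read_camera("scene")
o,th=sides(s,"scene")
for k,z in(("left",.004),("near",.004),("far",.068)): p,v=fit(s,o[k],z); print(k,len(o[k]),p,np.rad2deg(np.arctan2(v[1],v[0])))
E
```

```text
inside now [np.float64(-0.04532634643184026), np.float64(-0.04089081190756361)]
D 0.07532634643184026
-5.2
-8.5
-8.3 [ 0.54076632 -0.30838535  0.00646927] [ 0.54031856 -0.30698915]
46.5583
left 37 [ 0.5653691  -0.06010311] 13.567462
near 43 [ 0.38243574 -0.19777283] -85.7291
far 41 [ 0.6848931  -0.13803968] -86.88527
```

The left-side fit was clipped by the picture window, so I'll widen it.

```bash
python3 - <<'E'
from geo import *
e=np.array([.549941,-.339554]); a=np.deg2rad(2.0185); en=np.array([-np.sin(a),np.cos(a)])
import meas
def low(c,cols,r0,r1,axis):
    g=cv2.GaussianBlur(c["img"].mean(2).astype(np.float32),(1,3) if axis else (3,1),0); P=[]
    for k in cols:
        if axis: d=np.diff(g[r0:r1,k]); P.append([k,r0+d.argmax()+.5])
        else: d=np.diff(g[k,r0:r1]); P.append([r0+d.argmin()+.5,k])
    return np.array(P,float)
s=cams.read_camera("scene"); t=cams.read_camera("top")
for nm,c,P in(("scene",s,low(s,range(258,298),175,205,1)),("top",t,low(t,range(170,240),255,292,0))):
    p,v=meas.fit(c,P,.004); v=v*np.sign(v[0]); print(nm,P[::13].tolist(),p,np.rad2deg(np.arctan2(v[1],v[0])))
    mm=np.array([-v[1],v[0]])
    for x in(.40,.64):
        q=p+v*(x-p[0])/v[0]-.256*mm; print("right side inside edge",x,((q-e)@en).round(4))
E
```

```text
scene [[258.0, 191.5], [271.0, 193.5], [284.0, 196.5], [297.0, 198.5]] [ 0.50641435 -0.04885662] 2.5237303
right side inside edge 0.4 0.0351
right side inside edge 0.64 0.0372
top [[264.5, 170.0], [264.5, 183.0], [265.5, 196.0], [266.5, 209.0], [267.5, 222.0], [268.5, 235.0]] [ 0.55473286 -0.04827748] 2.6220555
right side inside edge 0.4 0.0333
right side inside edge 0.64 0.0358
```

Both views put the whole right side 33–37 mm inside the edge, with the arm clear. Handing in.

```bash
python3 -c "
from h import *
print(robot.state()['clock'],robot.state()['wrist_force']); print(order.sign_off())"
```

```text
46.7083 [-1.07192571  0.4581787  -0.73780089]
the job is handed in; nothing more can be done
None
```

I handed the job in at 46.7 s. The clasp looked shut in the picture before the push, the tin's right side measures 33–37 mm inside the edge in both views, and the arm is clear; the verdict itself was not shown, and I did not re-check the clasp or the other things after the push.

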